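Turn over the menu leaf

TASK

Two wooden menu stands lie among the buffet things; turn the page of the larger one: with a fingertip push its white leaf up from below its free edge, over the spine, and press it down until it lies fully flat on the other side. Only push and press: do not take the leaf between the fingers, do not fling it, and do not lift the stand or shove it away. Leave the smaller stand and everything else alone, and finish clear of everything.

Things in the scene. Friction and masses are not known exactly. Their poses are not given: they have to be found in the camera images.
- stand_large: The larger of two wooden menu stands, loose on the worktop, about 1.1 kg: a flat board 110 mm (its x, along the spine) by 176 mm (its y), top at 30 mm height, on two runners. Origin: centre of its underside. One rigid white leaf is hinged on a spine across its middle. One stand lies left, one right of the robot's middle; which is where varies, so tell them by size.
- leaf_large (a joint): Turn of the large leaf about its spine (rad). 0 = lying flat on the stand's +y side (the robot's left), 1.57 = upright, 3.14 = lying flat on the -y side (the robot's right); both are end stops. It starts slightly raised, 0.2 to 0.5. Stiff hinge: the leaf stays at any angle and does not fall; about 1 to 2 N at the free edge moves it.
- leaf_large_spine (a point): On the large leaf's hinge axis, mid-length, 33 mm above the worktop. Frame turns with the leaf: x along the spine, y in the leaf towards its free edge, z out of the face that is on top at joint 0. The leaf is a rigid panel 6 mm thick (z -3 to +3 mm), 104 mm along x (-52 to +52), from the spine to y = 110 mm.
- leaf_large_edge (a point): Middle of the large leaf's free edge, mid-thickness, 110 mm from the spine axis. The edge overhangs the 88 mm half-width of the board by 22 mm on either side, so a fingertip of a tool tilted towards the spine fits below it. Baskets and food trays stand behind the stands: the half of the leaf nearer the robot leaves a gripper more room.
- stand_small: The smaller menu stand, same make: board 85 mm by 124 mm, top at 30 mm height, about 0.6 kg, loose. Origin: centre of its underside. To be left alone.
- leaf_small (a joint): Turn of the small leaf, same sense as the large one; to be left as it is.
- leaf_small_edge (a point): Middle of the small leaf's free edge, 80 mm from its spine axis (leaf 79 mm along the spine).
- yoghurt_0: Bystander: yoghurt tub, 72 mm wide, 71 high; origin: centre of its underside. Leave alone.
- yoghurt_1: Bystander: yoghurt tub, 72 mm wide, 71 high; origin: centre of its underside. Leave alone.
- yoghurt_2: Bystander: yoghurt tub, 72 mm wide, 71 high; origin: centre of its underside. Leave alone.
- honey: Bystander: glass jar with black lid, 60 mm wide, 85 high; origin: centre of its underside. Leave alone.
- salt: Bystander: small shaker, 44 mm wide, 90 high; origin: centre of its underside. Leave alone.
- pepper: Bystander: small shaker, 44 mm wide, 90 high; origin: centre of its underside. Leave alone.
- loose_teaspoon_3: Bystander: teaspoon 137 mm long lying on the low wooden board; origin: centre of its underside. Leave alone.
- loose_fork_0: Bystander: fork 203 mm long lying on the worktop; origin: centre of its underside. Leave alone.

How it is judged:
By the outcome, as a careful person would: the job done as asked, in the order asked, and still so for the second after the job is handed in, with the robot touching nothing.
It also fails if it takes over 40 s, if anything falls off the work surface, if the arm or the gripper's body presses on something with over 40 N, if the wrist force passes 120 N, or if a joint passes its speed limit or range.

ROBOT

A 7-joint arm with a two-finger parallel gripper is mounted at the origin on a cart in front of the work surface, level with it; the furniture and walls round the work are solid. World frame = base frame: x ahead of the robot, y to its left, z up, the work surface at z = 0. Lengths are in m, angles in rad, forces in N, time in s.
With the tool pointing down it reaches from about 0.4 to 0.85 m from the base axis. Payload 10.4 kg.
Tool frame: the origin (TCP) lies between the finger pads, 19 mm behind the fingertips; this is the grasp point; z points along the fingers, y is the line along which they close (so a half turn about z gives the same grasp; the last joint's range is limited). The gripper opens to 85 mm and grips with 20 to 120 N. Pads are 22 mm wide; open, the fingers measure 114 mm over their backs; the gripper's body (76 mm by 85 mm) begins 54 mm behind the grasp point. The pads swing forward as they close: fully open they stand 13 mm farther back than shut.
Start: joints at [1.311, 0.332, -0.065, 1.46, 0.022, 1.35, -0.088], TCP at [0.147, -0.608, 0.25] pointing down, gripper open.
Joint ranges: [-2.6, 2.6], [-0.5, 2.12], [-1.47, 1.34], [0.16, 2.42], [-1.27, 4.41], [0.06, 2.06], [-2.6, 2.6]. Speed limits (rad/s): [2.22, 2.22, 2.79, 2.79, 3.14, 3.14, 3.14].

INTERFACE

Orientations are given as a unit quaternion [x, y, z, w].
In Python, from workcell import sensors, imaging, order, spotter gives the robot as it stands. The module is installed in compiled form; this text tells all that it offers.
- The arm moves only by the shell command python3 -m inch 'ROWS' [FORCE]. ROWS is JSON, a list that holds one entry, the list of rows, each a list of 7 numbers: the shift along the tool's x, y, z in m, then the turn, a rotation vector about the tool's x, y, z in rad, then the closure, from -1 (fully open) to 1 (shut). In form: [[[x, y, z, ax, ay, az, hand], ...]]. A call has 1 to 10 rows; each row is the pose to reach, as a shift and turn from the pose commanded when the call began, along the tool's axes at that moment; what a row does not reach only later rows make up. A row lasts 1/10 s, in which the tool goes at most 50 mm and 8.59 degrees, less where a joint would pass 70% of its speed; a pose out of reach is approached as far as the arm can. A call with a gripper value outside its range is refused whole. The fingers move at their own pace and stop on an object; FORCE is the grip in N (left out, the last holds). Time passes only in rows, so rows that repeat a pose let the fingers close. It gives the time, the measured TCP pose, the force, the opening and the grip force at its end, in the units of the state.
- sensors.get_obs(): the state, without advancing time (a new reading comes with each control period).
- imaging.camera(name): name is "side" or "top" or "wrist"; returns the picture (400x640x3 uint8, blue, green, red); there is no depth.
- imaging.calibration(name): a dict with "mtx" (3x3 intrinsics, pixels), "D" ([k1, k2, p1, p2, k3] as OpenCV has them; the pictures are not rectified), "R" (3x3) and "t" (3): a world point X has camera coordinates R X + t; the wrist camera has in their place "tool_from_camera" (4x4, takes a point from camera to tool coordinates, whose origin is the TCP and whose axes are the flange's). Camera axes: x right, y down, z forward; pixel columns grow to the right and rows downward; lengths in m; the calibration is good to about 2 mm. A picture is of the moment at which its call begins: read the wrist's pose just before it. calibration takes no time and is no camera call.
- order.hand_in(): hands the job in; it is judged then, once.
Trained networks look in the newest picture that a camera, given by its name, has taken for a name from the list of things; names that differ only in an ending like _2 or _b are one class to them, and where a whole thing is asked for, a point or a joint stands for the part that bears it (a point fixed in the world has none). Each returns a list of dicts, best first, with "conf" (0 to 1); they miss things now and then, are a little off and sometimes report something else, mostly with a low value. They report only what shows in the picture. A call takes as long as a camera call.
- spotter.look_for(label, camera): "pixel" ([column, row] in pixels, amid what is visible of it).
The state is a dict: "clock": time; "joint_pos": joint angles; "joint_velocities": joint speeds; "tau": joint torques, N m; "position": TCP position; "ee_rot": TCP orientation; "ft_force": force on the tool from outside, world axes, zero at the start; "torque": the same for the moment, N m; "grip_width": opening from 0.0 (shut) to 1.0 (fully open); "grasp_force": force on a finger pad.
Only numpy, scipy, OpenCV 4.12 (cv2) and the standard library are available. Lean on these libraries where they do the work, as an engineer would, in place of code of your own. Each camera call takes 0.05 s, during which the arm holds its last target. There are 200 camera calls.

## Working session

There is one attempt and no reset: what is moved stays moved. The work goes in short steps, Python scripts to look and compute and a shell command to move; the robot and the scene stay as the last step left them, time stands still between calls to the robot, and variables do not carry over. Pictures are saved under pics/ and viewed, at most 10 in all, crops included, and the job is handed in when it is done.

```bash
mkdir -p pics
cat > h.py <<'E'
import numpy as np, cv2
from workcell import sensors, imaging, order, spotter
from scipy.spatial.transform import Rotation as Ro
def ray(cam,px):
    c=imaging.calibration(cam); K=np.array(c["mtx"]);D=np.array(c["D"])
    u=cv2.undistortPoints(np.array([[px]],float),K,D)[0,0]
    R=np.array(c["R"]);t=np.array(c["t"]); o=-R.T@t; return o, R.T@np.array([u[0],u[1],1])
def atz(cam,px,z):
    o,d=ray(cam,px); return o+d*(z-o[2])/d[2]
def proj(cam,X):
    c=imaging.calibration(cam)
    return cv2.projectPoints(np.array(X,float).reshape(-1,1,3),cv2.Rodrigues(np.array(c["R"]))[0],np.array(c["t"],float),np.array(c["mtx"]),np.array(c["D"]))[0][:,0]
E
python3 - <<'E'
from h import *
for c in("top","side"):
    im=imaging.camera(c); cv2.imwrite(f"pics/{c}0.png",im)
    for l in("stand_large","stand_small","leaf_large_edge","leaf_large_spine"):
        for r in spotter.look_for(l,c)[:2]: print(c,l,r, atz(c,r["pixel"],0.03).round(3))
o=sensors.get_obs();print(o["clock"],o["position"],Ro.from_quat(o["ee_rot"]).as_matrix().round(3),o["ft_force"])
E
```

```text
top stand_large {'pixel': [381.7, 221.1], 'conf': 0.8} [ 0.428 -0.268  0.03 ]
top stand_small {'pixel': [255.0, 226.4], 'conf': 0.77} [0.426 0.212 0.03 ]
top leaf_large_edge {'pixel': [368.0, 221.9], 'conf': 0.76} [ 0.427 -0.216  0.03 ]
top leaf_large_spine {'pixel': [368.1, 220.8], 'conf': 0.94} [ 0.431 -0.217  0.03 ]
side stand_large {'pixel': [370.2, 189.6], 'conf': 0.93} [ 0.437 -0.235  0.03 ]
side stand_small {'pixel': [329.0, 247.6], 'conf': 0.57} [0.421 0.226 0.03 ]
side leaf_large_edge {'pixel': [370.7, 188.2], 'conf': 0.45} [ 0.44  -0.248  0.03 ]
side leaf_large_spine {'pixel': [370.0, 188.7], 'conf': 0.69} [ 0.441 -0.242  0.03 ]
side leaf_large_spine {'pixel': [323.0, 243.7], 'conf': 0.68} [0.447 0.211 0.03 ]
0.5 [ 0.14665365 -0.60755543  0.24998605] [[ 0.972  0.235  0.   ]
 [ 0.235 -0.972 -0.   ]
 [ 0.     0.    -1.   ]] [0.18796474 0.21714595 0.58541157]
```

View pics/top0.png

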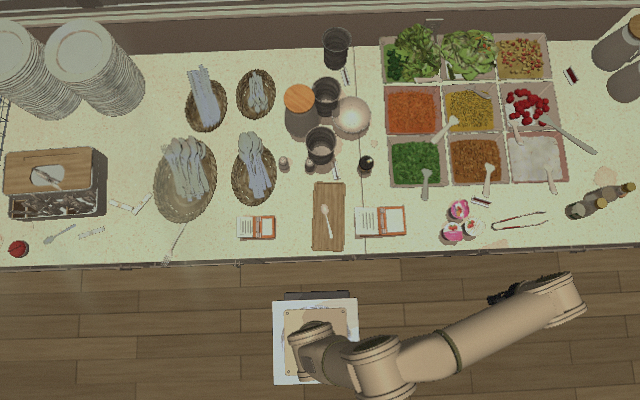

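View pics/side0.png

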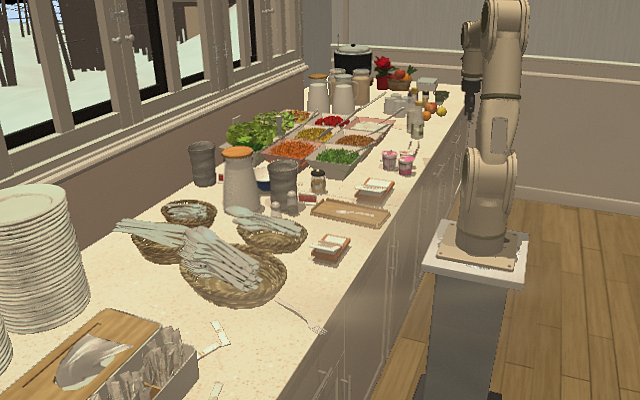

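The top view shows the large stand on the robot's right, at about (381,221), with its white leaf on its left part. The small stand is at (255,227) and the yoghurt tubs are at about (460,222). In the side view the large stand is at (372,189). Next I zoom in.

Run:
```python
from h import *
a=cv2.imread("pics/top0.png")[190:250,300:420]; b=cv2.imread("pics/side0.png")[165:215,335:435]
a=cv2.resize(a,None,fx=6,fy=6,interpolation=cv2.INTER_CUBIC)[:300];b=cv2.resize(b,(600,300),interpolation=cv2.INTER_CUBIC)
cv2.imwrite("pics/z.png",np.vstack([a,np.pad(b,((0,0),(0,120),(0,0)))]))
c=imaging.calibration("wrist");print(np.array(c["tool_from_camera"]).round(3),c["mtx"])
```

```text
[[-0.001 -0.96  -0.279  0.071]
 [ 1.    -0.001 -0.    -0.001]
 [ 0.    -0.279  0.96  -0.123]
 [ 0.     0.     0.     1.   ]] [[326.12454184   0.         319.84678493]
 [  0.         326.12454184 201.55078212]
 [  0.           0.           1.        ]]
```

View pics/z.png

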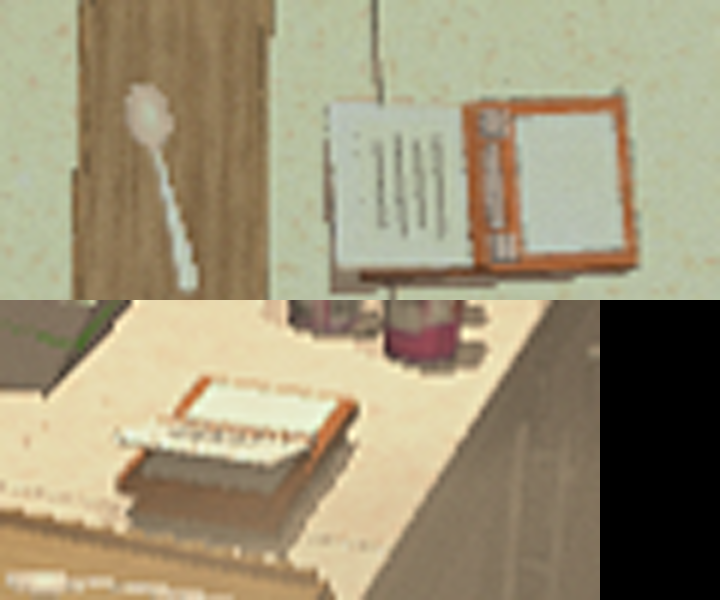

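The crop shows the large leaf raised a little on the left (free edge at crop x≈330, spine at ≈490). The board's right edge corners are at crop (618,97) and (637,268). In the side crop the leaf's free edge runs from about (120,435) to (275,462).

Run:
```python
from h import *
t=lambda x,y:(300+x/6,190+y/6); s=lambda x,y:(335+x/6,165+(y-300)/6)
FR=atz("top",t(622,95),.03);NR=atz("top",t(637,268),.03);NL=atz("top",t(362,274),.03)
print("FR",FR,"NR",NR,"NL",NL, np.linalg.norm(FR-NR),np.linalg.norm(NR-NL))
def tri(p,q):
    o1,d1=ray("top",p);o2,d2=ray("side",q);d1/=np.linalg.norm(d1);d2/=np.linalg.norm(d2)
    A=np.stack([d1,-d2],1);k=np.linalg.lstsq(A,o2-o1,rcond=None)[0];a=o1+k[0]*d1;b=o2+k[1]*d2;return (a+b)/2,np.linalg.norm(a-b)
print("edge far",tri(t(330,103),s(118,435)));print("edge near",tri(t(337,267),s(272,462)))
print("side corners: R near",atz("side",s(357,402),.03),"R far",atz("side",s(205,376),.03),"L far",atz("side",s(122,487),.03),"L near",atz("side",s(280,490),.03))
for l in("yoghurt_0","honey","salt","pepper","loose_teaspoon_3"):
    pass
```

```text
FR [ 0.48315255 -0.35603431  0.03      ] NR [ 0.37251225 -0.35709022  0.03      ] NL [ 0.37543171 -0.18406881  0.03      ] 0.1106453401335235 0.17304604657011727
edge far (array([ 0.47841435, -0.16749138,  0.06009164]), np.float64(0.0026188702262865135))
edge near (array([ 0.37727627, -0.16607368,  0.05852921]), np.float64(0.00017866315904242479))
side corners: R near [ 0.37046634 -0.33944164  0.03      ] R far [ 0.47750886 -0.34570884  0.03      ] L far [ 0.47045925 -0.15751244  0.03      ] L near [ 0.37796476 -0.18851388  0.03      ]
```

Two measurements agree. The stand's centre is near (0.428, -0.270) with yaw ≈ 0. The leaf edge is at y≈-0.167, z≈0.059, so the leaf angle is about 0.25. I'll plan with a closed gripper tilted towards the spine.

```bash
cat >> h.py <<'E'
def Rt(th,yaw=0):  # tool z down, tilted th deg towards -y
    B=np.array([[1,0,0],[0,-1,0],[0,0,-1.]]); return Ro.from_matrix(B)*Ro.from_euler('x',-th,degrees=True)
def tip2tcp(tip,th): return np.array(tip)-0.019*Rt(th).apply([0,0,1])
def plan(seq):  # seq of (tip xyz, tilt): rows from the present pose
    o=sensors.get_obs(); R=Ro.from_quat(o["ee_rot"])
    for tip,th in seq:
        d=R.inv().apply(tip2tcp(tip,th)-o["position"]); r=(R.inv()*Rt(th)).as_rotvec()
        print("  ",np.r_[d,r].round(3).tolist())
def st():
    o=sensors.get_obs();R=Ro.from_quat(o["ee_rot"]);print("t",o["clock"],"tip",(o["position"]+.019*R.apply([0,0,1])).round(4),"z",R.apply([0,0,1]).round(3),"F",np.round(o["ft_force"],1),"q",np.round(o["joint_pos"],2),"w",o["grip_width"])
E
python3 - <<'E'
from h import *
plan([((.41,-.09,.28),0),((.41,-.09,.28),45)])
E
```

```text
[0.377, -0.441, -0.049, 0.0, -0.0, 0.237]
   [0.381, -0.454, -0.043, -0.782, -0.093, 0.224]
```

```bash
python3 -m inch '[[[0.02,-0.02,-0.05,0,0,0,1],[0.377,-0.441,-0.049,0,0,0.237,1],[0.377,-0.441,-0.049,0,0,0.237,1],[0.377,-0.441,-0.049,0,0,0.237,1],[0.377,-0.441,-0.049,0,0,0.237,1],[0.377,-0.441,-0.049,0,0,0.237,1],[0.377,-0.441,-0.049,0,0,0.237,1],[0.377,-0.441,-0.049,0,0,0.237,1],[0.377,-0.441,-0.049,0,0,0.237,1],[0.377,-0.441,-0.049,0,0,0.237,1]]]' 40
python3 - <<'E'
from h import *
st();plan([((.41,-.09,.28),0),((.41,-.09,.28),45)])
E
```

```text
clock: 1.5
position: [0.3626, -0.1828, 0.2983]
ee_rot: [1.0, -0.0, 0.0, 0.001]
ft_force: [1.2, -1.5, 1.1]
grip_width: 0.001
grasp_force: 0.0
t 1.5 tip [ 0.3626 -0.1828  0.2793] z [ 0.001 -0.001 -1.   ] F [ 1.2 -1.5  1.1] q [ 0.9  -0.17 -0.47  1.89 -0.08  1.41 -1.13] w 0.0005681290641817095
   [0.047, -0.093, -0.001, 0.001, -0.001, -0.0]
   [0.047, -0.106, 0.005, -0.784, -0.0, -0.001]
```

```bash
python3 -m inch '[[[0.047,-0.106,0.005,-0.78,0,0,1],[0.047,-0.106,0.005,-0.78,0,0,1],[0.047,-0.106,0.005,-0.78,0,0,1],[0.047,-0.106,0.005,-0.78,0,0,1],[0.047,-0.106,0.005,-0.78,0,0,1],[0.047,-0.106,0.005,-0.78,0,0,1],[0.047,-0.106,0.005,-0.78,0,0,1],[0.047,-0.106,0.005,-0.78,0,0,1],[0.047,-0.106,0.005,-0.78,0,0,1]]]'
python3 - <<'E'
from h import *
st();plan([((.41,-.09,.28),45),((.41,-.125,.10),45),((.41,-.125,.02),45),((.41,-.168,.02),45)])
E
```

```text
clock: 2.4
position: [0.4091, -0.0794, 0.2934]
ee_rot: [0.925, -0.001, 0.0, 0.38]
ft_force: [-0.0, -0.7, -0.9]
grip_width: -0.0
grasp_force: 0.0
t 2.4 tip [ 0.4091 -0.0928  0.2799] z [-0.001 -0.703 -0.712] F [-0.  -0.7 -0.9] q [ 0.71 -0.   -1.13  1.95  0.69  1.57 -2.13] w -5.202667485562323e-05
   [0.001, -0.002, -0.002, -0.006, 0.001, -0.002]
   [0.001, -0.104, 0.151, -0.006, 0.001, -0.002]
   [0.001, -0.16, 0.208, -0.006, 0.001, -0.002]
   [0.001, -0.129, 0.238, -0.006, 0.001, -0.002]
```

```bash
python3 -m inch '[[[0,-0.03,0.04,0,0,0,1],[0,-0.055,0.08,0,0,0,1],[0,-0.08,0.115,0,0,0,1],[0,-0.104,0.15,0,0,0,1],[0,-0.125,0.17,0,0,0,1],[0,-0.14,0.187,0,0,0,1],[0,-0.15,0.197,0,0,0,1],[0,-0.155,0.203,0,0,0,1],[0,-0.157,0.205,0,0,0,1],[0,-0.157,0.205,0,0,0,1]]]'
python3 - <<'E'
from h import *
st();plan([((.41,-.125,.02),45),((.41,-.168,.02),45)])
a=imaging.camera("top")[180:255,300:420]; b=imaging.camera("side")[150:215,335:435]
cv2.imwrite("pics/c1.png",np.hstack([cv2.resize(a,(400,250),interpolation=2),cv2.resize(b,(385,250),interpolation=2)]))
E
```

```text
clock: 3.4
position: [0.4093, -0.112, 0.0379]
ee_rot: [0.925, -0.001, 0.0, 0.381]
ft_force: [-2.7, -0.6, 3.5]
grip_width: 0.002
grasp_force: 1.8
t 3.4 tip [ 0.4093 -0.1254  0.0244] z [-0.001 -0.704 -0.71 ] F [-2.7 -0.6  3.5] q [-0.08  0.38 -0.32  2.19  0.91  1.19 -2.6 ] w 0.0019543565796410417
   [0.001, -0.003, 0.003, -0.004, 0.001, -0.002]
   [0.001, 0.027, 0.033, -0.004, 0.001, -0.002]
```

View pics/c1.png

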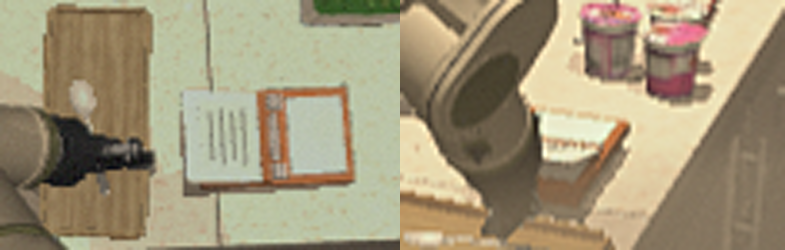

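The picture shows the tip left of the leaf's edge (about (150,157) in the left half) and the leaf untouched. Joint 7 is at its range end, so I back up and turn the tool 90° about its own axis. That also puts the camera on the upper side.

```bash
python3 -m inch '[[[0,0.03,-0.04,0,0,0,1],[0,0.06,-0.08,0,0,0,1],[0,0.085,-0.12,0,0,0.1,1],[0,0.085,-0.12,0,0,0.25,1],[0,0.085,-0.12,0,0,0.4,1],[0,0.085,-0.12,0,0,0.55,1]]]'
python3 - <<'E'
from h import *
st()
E
```

```text
clock: 4.1
position: [0.4096, -0.0923, 0.1737]
ee_rot: [0.915, -0.128, 0.042, 0.38]
ft_force: [-1.1, 0.2, -0.1]
grip_width: -0.004
grasp_force: 0.0
t 4.1 tip [ 0.4092 -0.1057  0.1603] z [-0.019 -0.707 -0.707] F [-1.1  0.2 -0.1] q [-0.39  0.11 -0.04  2.12  0.71  1.38 -2.58] w -0.003859523957676097
```

```bash
cat >> h.py <<'E'
def Rt(th,yaw=90):
    B=np.array([[1,0,0],[0,-1,0],[0,0,-1.]]); return Ro.from_matrix(B)*Ro.from_euler('x',-th,degrees=True)*Ro.from_euler('z',yaw,degrees=True)
E
python3 -m inch '[[[0,0,0,0,0,0.14,1],[0,0,0,0,0,0.28,1],[0,0,0,0,0,0.42,1],[0,0,0,0,0,0.56,1],[0,0,0,0,0,0.70,1],[0,0,0,0,0,0.84,1],[0,0,0,0,0,0.98,1],[0,0,0,0,0,1.02,1],[0,0,0,0,0,1.02,1]]]'
python3 - <<'E'
from h import *
st(); plan([((.41,-.12,.12),45),((.41,-.125,.025),45)])
E
```

```text
clock: 5.0
position: [0.4359, -0.0846, 0.156]
ee_rot: [0.848, -0.367, 0.112, 0.366]
ft_force: [-0.1, -0.2, 0.1]
grip_width: 0.003
grasp_force: 0.0
t 5.0 tip [ 0.4344 -0.0979  0.1426] z [-0.078 -0.703 -0.707] F [-0.1 -0.2  0.1] q [-1.47  0.62  1.33  2.07  0.17  1.12 -2.6 ] w 0.0026651526165316383
   [-0.017, 0.016, 0.033, 0.072, 0.034, 0.786]
   [-0.058, -0.032, 0.104, 0.072, 0.034, 0.786]
```

Joint 7 turns in the opposite sense, so I turn the other way, a half turn from the first orientation.

```bash
sed -i 's/yaw=90)/yaw=180)/' h.py
python3 -m inch '[[[0,0,-0.03,0,0,-0.14,1],[0,0,-0.06,0,0,-0.28,1],[0,0,-0.08,0,0,-0.42,1],[0,0,-0.08,0,0,-0.56,1],[0,0,-0.08,0,0,-0.70,1],[0,0,-0.08,0,0,-0.84,1],[0,0,-0.08,0,0,-0.98,1],[0,0,-0.08,0,0,-1.12,1],[0,0,-0.08,0,0,-1.26,1],[0,0,-0.08,0,0,-1.4,1]]]'
python3 -m inch '[[[0,0,0,0,0,-0.14,1],[0,0,0,0,0,-0.28,1],[0,0,0,0,0,-0.42,1],[0,0,0,0,0,-0.56,1],[0,0,0,0,0,-0.70,1],[0,0,0,0,0,-0.84,1],[0,0,0,0,0,-0.98,1],[0,0,0,0,0,-1.12,1],[0,0,0,0,0,-1.26,1],[0,0,0,0,0,-1.4,1]]]'
python3 - <<'E'
from h import *
st(); plan([((.41,-.10,.22),45),((.41,-.12,.12),45),((.41,-.125,.025),45)])
E
```

```text
clock: 6.0
position: [0.4409, -0.036, 0.2144]
ee_rot: [0.886, 0.262, -0.154, 0.351]
ft_force: [0.1, -0.0, -0.4]
grip_width: -0.005
grasp_force: 0.0
clock: 7.0
position: [0.4409, -0.0361, 0.2144]
ee_rot: [0.508, 0.771, -0.344, 0.17]
ft_force: [-0.4, 0.1, 0.4]
grip_width: 0.002
grasp_force: 0.0
t 7.0 tip [ 0.4392 -0.0494  0.201 ] z [-0.088 -0.703 -0.706] F [-0.4  0.1  0.4] q [-1.22  0.25  0.84  1.96  0.5   1.45 -0.13] w 0.001788855884474544
   [-0.032, -0.047, 0.025, -0.048, -0.08, -1.129]
   [0.016, -0.016, 0.109, -0.048, -0.08, -1.129]
   [0.07, 0.017, 0.18, -0.048, -0.08, -1.129]
```

```bash
python3 -m inch '[[[0,-0.005,0.005,-0.006,-0.01,-0.14,1],[-0.006,-0.01,0.007,-0.012,-0.02,-0.28,1],[-0.01,-0.015,0.01,-0.018,-0.03,-0.42,1],[-0.014,-0.02,0.013,-0.024,-0.04,-0.56,1],[-0.018,-0.03,0.016,-0.03,-0.05,-0.7,1],[-0.024,-0.035,0.02,-0.036,-0.06,-0.84,1],[-0.028,-0.04,0.023,-0.042,-0.07,-0.98,1],[-0.032,-0.047,0.025,-0.048,-0.08,-1.129,1],[-0.032,-0.047,0.025,-0.048,-0.08,-1.129,1],[-0.032,-0.047,0.025,-0.048,-0.08,-1.129,1]]]'
python3 - <<'E'
from h import *
st(); plan([((.41,-.12,.12),45),((.41,-.128,.06),45),((.41,-.128,.022),45),((.41,-.168,.02),45)])
E
```

```text
clock: 8.0
position: [0.4096, -0.086, 0.233]
ee_rot: [0.004, 0.924, -0.383, 0.002]
ft_force: [0.9, 1.1, -0.2]
grip_width: 0.002
grasp_force: 0.0
t 8.0 tip [ 0.4096 -0.0995  0.2196] z [ 0.    -0.708 -0.706] F [ 0.9  1.1 -0.2] q [-1.2  -0.02  0.76  2.11  0.72  1.48  0.89] w 0.0018204141008871767
   [0.0, 0.056, 0.085, -0.001, 0.0, -0.009]
   [0.001, 0.093, 0.133, -0.001, 0.0, -0.009]
   [0.001, 0.12, 0.16, -0.001, 0.0, -0.009]
   [0.001, 0.093, 0.189, -0.001, 0.0, -0.009]
```

```bash
python3 -m inch '[[[0,0.028,0.042,0,0,0,1],[0,0.056,0.085,0,0,0,1],[0,0.075,0.11,0,0,0,1],[0,0.093,0.133,0,0,0,1],[0,0.108,0.148,0,0,0,1],[0,0.118,0.158,0,0,0,1],[0,0.118,0.158,0,0,0,1]]]'
python3 - <<'E'
from h import *
st(); plan([((.41,-.168,.022),45)])
a=imaging.camera("top")[180:255,300:420]; b=imaging.camera("side")[150:215,335:435]
cv2.imwrite("pics/c2.png",np.hstack([cv2.resize(a,(400,250),interpolation=2),cv2.resize(b,(385,250),interpolation=2)]))
E
```

```text
clock: 8.7
position: [0.41, -0.1159, 0.0373]
ee_rot: [0.003, 0.922, -0.386, 0.001]
ft_force: [-0.6, -1.5, 0.3]
grip_width: -0.002
grasp_force: 0.2
t 8.7 tip [ 0.41   -0.1295  0.024 ] z [-0.001 -0.712 -0.702] F [-0.6 -1.5  0.3] q [-1.05  0.47  0.74  2.24  0.56  0.91  0.81] w -0.002099203554666828
   [-0.0, -0.026, 0.029, -0.008, -0.001, -0.007]
```

View pics/c2.png

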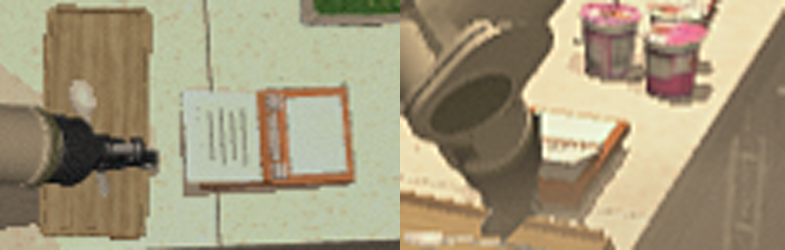

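Tip clear at (157,158) in the left half, with the leaf still in place. I slide under the edge and compute the arc.

```bash
cat >> h.py <<'E'
def arc(angs,th=45,x=.41,r=.1,dz=0):
    t=np.radians(th);n=np.array([-np.cos(t),np.sin(t)]);out=[]
    for a in angs:
        u=np.array([np.cos(a),np.sin(a)]);m=np.array([np.sin(a),-np.cos(a)]);S=np.array([-.27,.033])
        tip=S+u*r+.003*m-.0145*n if a<np.pi/2+t else S+u*(r-.029)+.003*m+.0145*n
        out.append(((x,tip[0],tip[1]+dz),th))
    return out
E
python3 -m inch '[[[0,-0.009,0.01,0,0,0,1],[0,-0.017,0.019,0,0,0,1],[0,-0.024,0.026,0,0,0,1],[0,-0.024,0.026,0,0,0,1]]]'
python3 - <<'E'
from h import *
st(); s=arc(np.arange(.15,1.0,.085)); print(s[0],s[-1]); plan(s)
E
```

```text
clock: 9.2
position: [0.4091, -0.1521, 0.037]
ee_rot: [0.003, 0.923, -0.385, 0.001]
ft_force: [-0.4, 0.7, -0.3]
grip_width: 0.001
grasp_force: 0.0
t 9.2 tip [ 0.4091 -0.1656  0.0236] z [-0.001 -0.71  -0.704] F [-0.4  0.7 -0.3] q [-1.    0.47  0.77  2.26  0.6   0.85  0.84] w 0.0008365837914261335
((0.41, np.float64(-0.16042152948177005), np.float64(0.034724451686346865)), 45) ((0.41, np.float64(-0.1963902063689255), np.float64(0.10017383863398316)), 45)
   [-0.001, -0.004, -0.011, -0.004, -0.001, -0.006]
   [-0.001, -0.011, -0.016, -0.004, -0.001, -0.006]
   [-0.001, -0.019, -0.021, -0.004, -0.001, -0.006]
   [-0.001, -0.026, -0.024, -0.004, -0.001, -0.006]
   [-0.001, -0.034, -0.027, -0.004, -0.001, -0.006]
   [-0.001, -0.042, -0.03, -0.004, -0.001, -0.006]
   [-0.001, -0.051, -0.031, -0.004, -0.001, -0.006]
   [-0.001, -0.059, -0.032, -0.004, -0.001, -0.006]
   [-0.001, -0.068, -0.033, -0.004, -0.001, -0.006]
   [-0.001, -0.076, -0.032, -0.004, -0.001, -0.006]
```

```bash
python3 -m inch '[[[0,-0.006,-0.006,0,0,0,1],[0,-0.012,-0.012,0,0,0,1],[0,-0.019,-0.018,0,0,0,1],[0,-0.026,-0.023,0,0,0,1],[0,-0.034,-0.027,0,0,0,1],[0,-0.042,-0.03,0,0,0,1],[0,-0.051,-0.031,0,0,0,1],[0,-0.059,-0.032,0,0,0,1],[0,-0.068,-0.033,0,0,0,1],[0,-0.076,-0.032,0,0,0,1]]]'
python3 - <<'E'
from h import *
st(); plan(arc(np.arange(1.0,1.86,.085)))
a=imaging.camera("top")[180:255,300:420]; b=imaging.camera("side")[150:215,335:435]
cv2.imwrite("pics/c3.png",np.hstack([cv2.resize(a,(400,250),interpolation=2),cv2.resize(b,(385,250),interpolation=2)]))
E
```

```text
clock: 10.2
position: [0.4096, -0.1817, 0.1139]
ee_rot: [0.002, 0.923, -0.384, 0.001]
ft_force: [0.4, 2.5, 0.7]
grip_width: -0.001
grasp_force: 1.1
t 10.2 tip [ 0.4097 -0.1952  0.1005] z [ 0.001 -0.71  -0.704] F [0.4 2.5 0.7] q [-1.05  0.23  0.88  2.26  0.72  1.02  0.93] w -0.0011504446960456398
   [-0.0, -0.009, 0.002, -0.004, 0.001, -0.004]
   [-0.0, -0.017, 0.004, -0.004, 0.001, -0.004]
   [-0.0, -0.025, 0.007, -0.004, 0.001, -0.004]
   [-0.0, -0.033, 0.01, -0.004, 0.001, -0.004]
   [-0.001, -0.041, 0.014, -0.004, 0.001, -0.004]
   [-0.001, -0.048, 0.019, -0.004, 0.001, -0.004]
   [-0.001, -0.055, 0.024, -0.004, 0.001, -0.004]
   [-0.001, -0.061, 0.03, -0.004, 0.001, -0.004]
   [-0.001, -0.067, 0.036, -0.004, 0.001, -0.004]
   [-0.001, -0.072, 0.043, -0.004, 0.001, -0.004]
   [-0.001, -0.077, 0.05, -0.004, 0.001, -0.004]
```

View pics/c3.png

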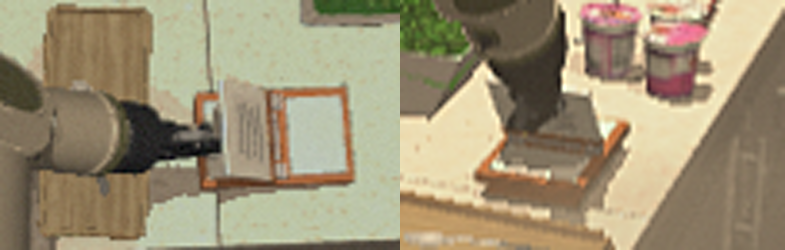

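The leaf is raised to about 60° and follows the fingertip (at (215,140) in the left half). The stand has not moved. I continue over the spine.

```bash
python3 -m inch '[[[0,-0.009,0.002,0,0,0,1],[0,-0.017,0.004,0,0,0,1],[0,-0.025,0.007,0,0,0,1],[0,-0.033,0.01,0,0,0,1],[0,-0.041,0.014,0,0,0,1],[0,-0.048,0.019,0,0,0,1],[0,-0.055,0.024,0,0,0,1],[0,-0.061,0.03,0,0,0,1],[0,-0.067,0.036,0,0,0,1],[0,-0.072,0.043,0,0,0,1]]]'
python3 - <<'E'
from h import *
st(); plan(arc(np.arange(1.85,2.62,.08)))
E
```

```text
clock: 11.3
position: [0.4094, -0.2631, 0.1341]
ee_rot: [0.002, 0.923, -0.384, 0.001]
ft_force: [-0.2, 1.1, 0.9]
grip_width: -0.001
grasp_force: 0.7
t 11.3 tip [ 0.4094 -0.2766  0.1207] z [ 0.001 -0.71  -0.704] F [-0.2  1.1  0.9] q [-0.94  0.17  0.98  2.25  0.83  0.96  1.04] w -0.0007827373624645218
   [-0.001, -0.005, 0.006, -0.004, 0.001, -0.004]
   [-0.001, -0.009, 0.013, -0.004, 0.001, -0.004]
   [-0.001, -0.012, 0.021, -0.004, 0.001, -0.004]
   [-0.001, -0.014, 0.028, -0.004, 0.001, -0.004]
   [-0.001, -0.016, 0.036, -0.004, 0.001, -0.004]
   [-0.001, -0.018, 0.044, -0.004, 0.001, -0.004]
   [-0.001, -0.019, 0.052, -0.004, 0.001, -0.004]
   [-0.001, -0.019, 0.058, -0.004, 0.001, -0.004]
   [-0.001, -0.018, 0.064, -0.004, 0.001, -0.004]
   [-0.001, -0.018, 0.07, -0.004, 0.001, -0.004]
```

```bash
python3 -m inch '[[[0,-0.005,0.006,0,0,0,1],[0,-0.009,0.013,0,0,0,1],[0,-0.012,0.021,0,0,0,1],[0,-0.014,0.028,0,0,0,1],[0,-0.016,0.036,0,0,0,1],[0,-0.018,0.044,0,0,0,1],[0,-0.019,0.052,0,0,0,1],[0,-0.019,0.058,0,0,0,1],[0,-0.018,0.064,0,0,0,1],[0,-0.018,0.07,0,0,0,1]]]'
python3 - <<'E'
from h import *
st(); s=arc(np.arange(2.64,3.2,.0713)); print(s[-1]);plan(s)
E
```

```text
clock: 12.3
position: [0.4093, -0.325, 0.0971]
ee_rot: [0.002, 0.923, -0.384, 0.001]
ft_force: [0.6, 0.6, 1.0]
grip_width: 0.001
grasp_force: 0.5
t 12.3 tip [ 0.4093 -0.3384  0.0837] z [ 0.    -0.71  -0.704] F [0.6 0.6 1. ] q [-0.76  0.34  0.97  2.25  0.81  0.72  1.1 ] w 0.0011787373256627023
((0.41, np.float64(-0.35124534980136546), np.float64(0.046430017228831666)), 45)
   [-0.001, 0.001, 0.004, -0.004, 0.0, -0.004]
   [-0.001, 0.002, 0.009, -0.004, 0.0, -0.004]
   [-0.001, 0.004, 0.014, -0.004, 0.0, -0.004]
   [-0.001, 0.006, 0.019, -0.004, 0.0, -0.004]
   [-0.001, 0.008, 0.023, -0.004, 0.0, -0.004]
   [-0.001, 0.011, 0.027, -0.004, 0.0, -0.004]
   [-0.001, 0.014, 0.032, -0.004, 0.0, -0.004]
   [-0.001, 0.017, 0.035, -0.004, 0.0, -0.004]
```

```bash
python3 -m inch '[[[0,0.001,0.004,0,0,0,1],[0,0.002,0.009,0,0,0,1],[0,0.004,0.014,0,0,0,1],[0,0.006,0.019,0,0,0,1],[0,0.008,0.023,0,0,0,1],[0,0.011,0.027,0,0,0,1],[0,0.014,0.032,0,0,0,1],[0,0.017,0.035,0,0,0,1],[0,0.018,0.036,0,0,0,1],[0,0.018,0.036,0,0,0,1]]]'
python3 - <<'E'
from h import *
st()
a=imaging.camera("top")[180:255,300:420]; b=imaging.camera("side")[150:215,335:435]
cv2.imwrite("pics/c4.png",np.hstack([cv2.resize(a,(400,250),interpolation=2),cv2.resize(b,(385,250),interpolation=2)]))
E
```

```text
clock: 13.3
position: [0.4093, -0.3375, 0.0592]
ee_rot: [0.002, 0.923, -0.384, 0.001]
ft_force: [-0.6, -0.5, -0.2]
grip_width: -0.0
grasp_force: 0.0
t 13.3 tip [ 0.4094 -0.351   0.0459] z [ 0.    -0.71  -0.704] F [-0.6 -0.5 -0.2] q [-0.68  0.47  0.92  2.25  0.78  0.59  1.07] w -0.0003982780797864317
```

View pics/c4.png

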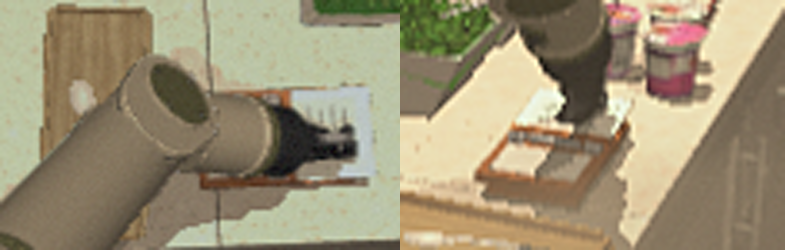

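The leaf is over on the right and nearly flat, with the tip at about (345,145). I press straight down until the force rises.

```bash
python3 -m inch '[[[0,0.001,0.001,0,0,0,1],[0,0.002,0.002,0,0,0,1],[0,0.003,0.003,0,0,0,1],[0,0.004,0.004,0,0,0,1],[0,0.004,0.004,0,0,0,1]]]'
```

```text
clock: 13.9
position: [0.4095, -0.3377, 0.0538]
ee_rot: [0.002, 0.923, -0.385, 0.001]
ft_force: [0.4, 0.5, 2.0]
grip_width: -0.002
grasp_force: 0.8
```

```bash
python3 -m inch '[[[0,0.001,0.001,0,0,0,1],[0,0.002,0.002,0,0,0,1],[0,0.003,0.003,0,0,0,1],[0,0.003,0.003,0,0,0,1]]]'
```

```text
clock: 14.3
position: [0.4098, -0.339, 0.0517]
ee_rot: [0.003, 0.922, -0.386, 0.0]
ft_force: [-8.5, 16.4, 40.8]
grip_width: -0.001
grasp_force: 20.2
```

The leaf is at its end stop. I back off gently and then up.

```bash
python3 -m inch '[[[0,-0.003,-0.003,0,0,0,1],[0,-0.01,-0.01,0,0,0,1],[0,-0.025,-0.025,0,0,0,1],[0,-0.05,-0.05,0,0,0,1],[0,-0.08,-0.08,0,0,0,1],[0,-0.11,-0.11,0,0,0,1],[0,-0.13,-0.13,0,0,0,1],[0,-0.13,-0.16,0,0,0,1],[0,-0.13,-0.18,0,0,0,1],[0,-0.13,-0.18,0,0,0,1]]]'
python3 - <<'E'
from h import *
st()
a=imaging.camera("top")[180:255,300:420]; b=imaging.camera("side")[150:215,335:435]
cv2.imwrite("pics/c5.png",np.hstack([cv2.resize(a,(400,250),interpolation=2),cv2.resize(b,(385,250),interpolation=2)]))
E
```

```text
clock: 15.3
position: [0.4101, -0.2999, 0.2695]
ee_rot: [0.001, 0.924, -0.383, 0.003]
ft_force: [-0.0, 0.8, -0.6]
grip_width: -0.003
grasp_force: 0.0
t 15.3 tip [ 0.4102 -0.3134  0.2561] z [ 0.005 -0.708 -0.706] F [-0.   0.8 -0.6] q [-0.95 -0.22  0.93  2.12  1.    1.35  1.2 ] w -0.00282921567400276
```

View pics/c5.png

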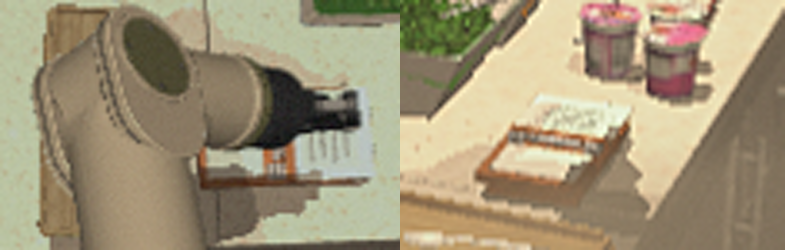

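The side view shows the leaf lying flat on the right half, at about (580,115). The stand is in place and the arm is well clear.

```bash
python3 -c "
from workcell import order
print(order.hand_in())"
```

```text
the job is handed in; nothing more can be done
None
```

The large stand's leaf is turned over the spine and lies flat on the other side, the arm is clear, and the job was handed in at about 15 s; the final press peaked at about 41 N on the fingertip, slightly over the 40 N set for the arm and gripper body, and no verdict came back.

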